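# Click the air-conditioner off-timer to its mark and start it

### The arm

A 6-joint arm with a two-finger parallel gripper is mounted at the origin on the work surface. World frame = base frame: x ahead of the robot, y to its left, z up, the work surface at z = 0. Lengths are in m, angles in rad, forces in N, time in s.
With the tool pointing down it reaches from about 0.35 to 0.975 m from the base axis. Payload 7.1 kg.
Tool frame: the origin (TCP) lies midway between the tips of the shut fingers; the grasp point (between the pads) lies robot.grip_point_offset behind it (robot.grip_point_offset is the distance from the TCP to the grasp point, in m); z points along the fingers, y is the line along which they close (so a half turn about z gives the same grasp; the last joint's range is limited). The gripper opens to 88 mm and grips with 3 to 60 N. Pads are 20 mm wide; open, the fingers measure 115 mm over their backs; the gripper's body (75 mm by 178 mm) begins 61 mm behind the grasp point.
Start: joints at [-1.357, 0.423, 1.63, -0, 1.089, -0.019], TCP at [0.144, -0.608, 0.223] pointing down, gripper open.
Joint ranges: [-3, 3], [-0.9, 2.11], [0.09, 2.58], [-1.31, 4.45], [0.11, 2.69], [-2.54, 2.54]. Speed limits (rad/s): [2.39, 2.39, 3.01, 3.14, 3.14, 3.14].

### API

Orientations are given as [roll, pitch, yaw] about the fixed x, y, z axes, in that order (R = Rz(yaw) Ry(pitch) Rx(roll)).
In Python, from plant import robot gives the robot as it stands. The module is installed in compiled form; this text tells all that it offers.
- The arm moves only by the tool move_arm, never from a script. Its arguments are lists of equal length, an entry for each row: "gripper": the opening, from 0 (shut) to 1 (fully open); "offset": the shift along the tool's x, y, z in mm, a list of three; "spin": the turn about the tool's z in rad. In form: {"gripper": [gripper, ...], "offset": [[dx, dy, dz], ...], "spin": [spin, ...]}. A call has 1 to 8 rows; each row is the pose to reach, as a shift and turn from the pose commanded when the call began, along the tool's axes at that moment; what a row does not reach only later rows make up. A row lasts 1/12 s, in which the tool goes at most 41.7 mm and 7.16 degrees, less where a joint would pass 70% of its speed; a pose out of reach is approached as far as the arm can. A call with a gripper value outside its range is refused whole. The fingers move at their own pace and stop on an object; the grip force is fixed at half the most. Time passes only in rows, so rows that repeat a pose let the fingers close. It gives the time, the measured TCP pose, the force, the opening and the grip force at its end, in the units of the state.
- robot.sense(): the state, without advancing time (a new reading comes with each control period).
- robot.snapshot(name): name is "scene" or "top" or "wrist"; returns the picture (420x560x3 uint8, red, green, blue); there is no depth.
- robot.camera_info(name): a dict with "fx", "fy", "cx", "cy" (pixels), "rvec" (rotation vector, rad) and "tvec" (3), from world to camera coordinates, as OpenCV has them. Camera axes: x right, y down, z forward; pixel columns grow to the right and rows downward; lengths in m; the calibration is good to about 2 mm. The wrist camera is an equidistant fisheye: a pixel r from the principal point sees the ray r / f radians off the axis. A picture is of the moment at which its call begins: read the wrist's pose just before it. camera_info takes no time and is no camera call; for the wrist camera it gives the pose at the moment of the call.
- robot.sign_off(): hands the job in; it is judged then, once.
The state is a dict: "t": time; "joint_pos": joint angles; "qd": joint speeds; "joint_efforts": joint torques, N m; "eef_pos": TCP position; "eef_rot": TCP orientation; "force": force on the tool from outside, world axes, zero at the start; "torque": the same for the moment, N m; "opening": finger opening in m; "grip_force": force on a finger pad.
Only numpy, scipy, OpenCV 4.12 (cv2) and the standard library are available. Lean on these libraries where they do the work, as an engineer would, in place of code of your own. Each camera call takes 0.05 s, during which the arm holds its last target. There are 200 camera calls.

### The job

Set the air conditioner's off-timer: with a fingertip, flick the toothed wheel anticlockwise (seen from above) click by click until the tooth with the raised stud rests at the fixed pointer, without ever running past it. Then press the round start button right down, with the wheel left at that setting, and let it come back up. Only touch and push: pinch or lift nothing, use a light touch throughout, and leave the things lying around where they are.

Things in the scene. Friction and masses are not known exactly. Their poses are not given: they have to be found in the camera images.
- timer: White slab housing of the off-timer, 140 (x) by 200 (y) by 24 mm high, fixed to the shelf. Origin: centre of its underside; x points from the robot's side to the pointer's side, y to the wheel's end. The wheel's axle stands at (0, +35) mm, the round start button at (0, -70) mm in this frame.
- axle (a point): Point on the wheel's vertical axle, level with the wheel's top, 46 mm above the shelf. The black wheel lies flat: hub of radius 30 mm, six straight teeth every 60 degrees, 7 mm wide, reaching 55 mm from the axle; all span heights 34 to 46 mm, 10 mm clear of the housing below. Gaps between teeth: about 33 mm at 40 mm from the axle, open outwards.
- pointer (a point): Top of the fixed pointer, a small upright block 10 by 10 mm on the housing, 64 mm from the axle towards the housing's +x, 50 mm above the shelf. It stands just beyond the tips of the teeth.
- stud (a point): Top of the stud, a 14 mm diameter, 14 mm tall upright pin on one of the six teeth, 47 mm from the axle, its top 60 mm above the shelf. It turns with the wheel; the other five teeth have none.
- dial (a joint): Wheel angle in rad, growing anticlockwise seen from above; 0 with the studded tooth at the pointer. A sprung ball holds it at rest positions (clicks) 60 degrees (1.047) apart, where teeth stand at 0, 60, 120... degrees from the housing's +x. It starts 2 to 4 clicks short of 0. About 1 N at a tooth tip takes it over the hump; some 35 degrees on from rest it snaps on to the next rest position.
- start_top (a point): Centre of the top of the round start button, 28 mm in diameter and 46 mm above the shelf, in a 44 mm wide round rim; pressed straight down.
- start (a joint): Travel of the start button in m: 0 up, 0.006 right down. A spring brings it back; right down takes 5 N.
- remote: Loose beige air-conditioner remote, 150 by 48 by 18 mm, long side along its x; origin at the centre of its underside. A bystander.
- coaster: Loose round stone coaster, 96 mm in diameter, 9 mm thick; origin at the centre of its underside. A bystander.
- tray: Loose clear acrylic tray, 100 by 160 by 25 mm; origin at the centre of its underside. A bystander.
- mug: Loose white mug, 76 mm in diameter, 85 mm tall; origin at the centre of its underside. A bystander.
- opener: Loose grey plastic bottle opener, about 117 by 32 by 10 mm, long side along its x. A bystander.
- keys: Loose key with a grey plastic head, about 70 by 24 by 8 mm, long side along its x. A bystander.
Things that resemble listed ones, but are neither listed nor needed, are in the scene too. Of the things like the timer, leave any that is blue; of the rest the larger one is meant.

How it is judged:
By the outcome, as a careful person would: the job done as asked, in the order asked, and still so for the second after the job is handed in, with the robot touching nothing.
It also fails if it takes over 58 s, if anything falls off the work surface, if the arm or the gripper's body presses on something with over 40 N, if the wrist force passes 120 N, or if a joint passes its speed limit or range.

## Working session

There is one attempt and no reset: what is moved stays moved. The work goes in short steps, Python scripts to look and compute and a tool call to move; the robot and the scene stay as the last step left them, time stands still between calls to the robot, and variables do not carry over. Pictures are saved under pics/ and viewed, at most 10 in all, crops included, and the job is handed in when it is done.

Besides the shell and the picture viewer there is one more tool, called after "Call:" as name([rows], argument=value, ...), one row to a line, values as JSON. move_arm: Moves the arm, as the interface text tells. Its arguments: {"type":"object","properties":{"gripper":{"type":"array","items":{"type":"number"}},"offset":{"type":"array","items":{"type":"array","items":{"type":"number"}}},"spin":{"type":"array","items":{"type":"number"}}},"required":["gripper","offset","spin"]}

```bash
mkdir -p pics
python3 - <<'E'
from plant import robot
import cv2,numpy as np
for n in("scene","top"):
    cv2.imwrite(f"pics/{n}0.png",cv2.cvtColor(robot.snapshot(n),cv2.COLOR_RGB2BGR))
    print(robot.camera_info(n))
s=robot.sense();print(s["t"],s["eef_pos"],s["eef_rot"],s["force"],robot.grip_point_offset)
E
```

```text
{'fx': 420.38771314985877, 'fy': 420.38771314985877, 'cx': 278.8067699948989, 'cy': 210.81810932442175, 'rvec': array([ 2.24460513,  1.21496582, -0.42037258]), 'tvec': array([-0.3102485 , -0.28785649,  1.24842495])}
{'fx': 407.61565586285036, 'fy': 407.61565586285036, 'cx': 274.4273879418945, 'cy': 207.60619428888833, 'rvec': array([ 1.99453075, -2.22127429,  0.2362905 ]), 'tvec': array([0.07633425, 0.54883542, 0.88552968])}
0.1 [ 0.14409692 -0.60766112  0.22200356] [-3.14025428e+00 -1.76973153e-05  2.32791064e-01] [ 0.31012092 -0.0085026  -0.11556199] 0.0187
```

View pics/top0.png

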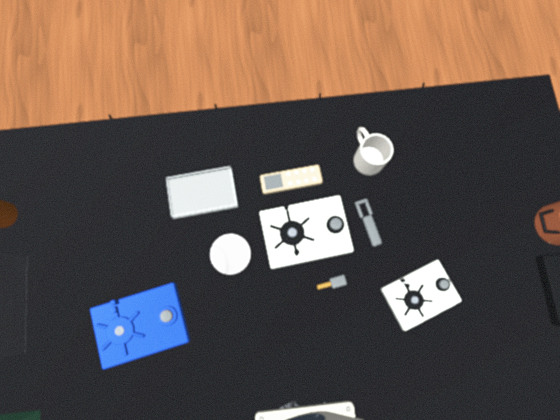

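View pics/scene0.png

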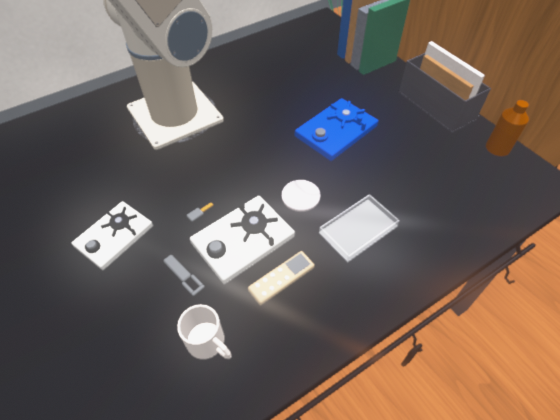

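The larger white timer sits mid-scene: top image about (306,232), wheel (292,232), button (336,224). I'll enlarge it.

Run:
```python
import cv2,numpy as np
a=cv2.imread("pics/top0.png")[185:275,250:365];b=cv2.imread("pics/scene0.png")[190:285,180:305]
a=cv2.resize(a,None,fx=5,fy=5,interpolation=3)
cv2.imwrite("pics/c1.png",a)
cv2.imwrite("pics/c2.png",cv2.resize(b,None,fx=5,fy=5,interpolation=3))
```

```text
(no output)
```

View pics/c1.png

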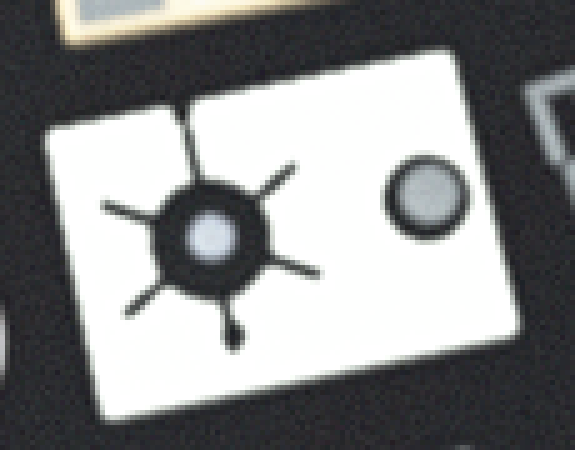

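View pics/c2.png

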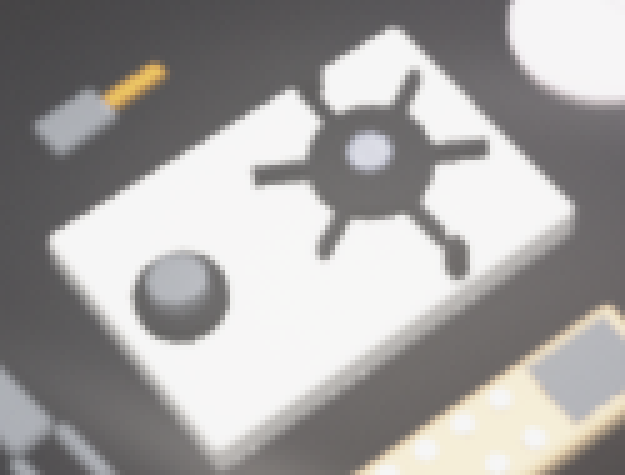

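```bash
cat > h.py <<'E'
from plant import robot
import cv2,numpy as np
from scipy.optimize import least_squares
def proj(n,P):
    c=robot.camera_info(n);K=np.array([[c["fx"],0,c["cx"]],[0,c["fy"],c["cy"]],[0,0,1.]])
    return cv2.projectPoints(np.array(P,float),c["rvec"],c["tvec"],K,None)[0][:,0]
def w(p,L):
    L=np.array(L,float);c,s=np.cos(p[2]),np.sin(p[2])
    return np.c_[p[0]+c*L[:,0]-s*L[:,1],p[1]+s*L[:,0]+c*L[:,1],L[:,2]]
C=[[.07,.1,.024],[.07,-.1,.024],[-.07,-.1,.024],[-.07,.1,.024],[0,.035,.046],[0,-.07,.046]]
E
python3 - <<'E'
from h import *
t=np.array([[45,130],[455,50],[520,335],[105,420],[211,238],[427,197]])/5+[249.6,184.6]
s=np.array([[575,212],[218,445],[50,240],[395,28],[369,153],[180,278]])/5+[179.6,189.6]
f=lambda p,k=slice(None):np.r_[(proj("top",w(p,C))-t)[k].ravel(),(proj("scene",w(p,C))-s)[k].ravel()]
r=least_squares(f,[.5,0,0],loss="soft_l1");p=r.x
print(p,np.degrees(p[2]));print(f(p).reshape(-1,2).round(1))
L=[[0.064,.035,.05],[-.047,.035,.06],[.047,.035,.06]]
print((proj("top",w(p,L))-[249.6,184.6])*5,(proj("scene",w(p,L))-[179.6,189.6])*5)
print(w(p,[[0,.035,.046],[0,-.07,.046],[.064,.035,.05],[-.047,.035,.06]]))
E
```

```text
[ 0.49732337 -0.0515527   0.0933198 ] 5.346830499757672
[[ 0.2  0.3]
 [-0.8  0.1]
 [ 0.1 -0.3]
 [-0.3 -0.2]
 [-0.1  0.1]
 [ 0.7 -0.6]
 [ 0.8 -0.9]
 [-0.6  1.6]
 [-1.1 -0.7]
 [ 0.4 -1.1]
 [ 0.5  0.4]
 [-0.5 -0. ]]
[[182.19820163 105.02532267]
 [232.98883358 334.62552664]
 [190.24915755 135.44562583]] [[457.13393437 242.46302206]
 [309.22209113  72.37849787]
 [432.83356148 204.59335411]]
[[ 0.49406191 -0.01670499  0.046     ]
 [ 0.50384627 -0.12124812  0.046     ]
 [ 0.55778344 -0.01074119  0.05      ]
 [ 0.44726641 -0.02108466  0.06      ]]
```

The stud is straight opposite the pointer, so it needs 3 clicks. I'll shut the fingers and push the tooth at 120°, starting from the gap at 90° and moving along an arc to about 148°.

```bash
cat >> h.py <<'E'
P=[0.49732,-0.05155,0.09332]
def rows(T):
    """T: list of (x,y,z,yaw) world -> offsets mm / spin in current tool axes"""
    s=robot.sense();e=np.array(s["eef_pos"]);R=cv2.Rodrigues(np.zeros(3))[0]
    from scipy.spatial.transform import Rotation as Ro
    r=Ro.from_euler("xyz",s["eef_rot"]).as_matrix();y0=np.arctan2(r[1,0],r[0,0])
    print("t",round(s["t"],2),"pos",e.round(4),"yaw",round(y0,3),"F",np.round(s["force"],2))
    for q in T: print((r.T@(np.array(q[:3])-e)*1000).round(1),round(float(-(q[3]-y0)),3))
def fing(phi,R=.052,z=.037):
    a=np.radians(phi);x=w(P,[[R*np.cos(a),.035+R*np.sin(a),z]])[0]
    return (*x,P[2]+a-np.pi/2)
E
python3 -c "
from h import *
rows([fing(90,z=.11)])"
```

```text
t 0.1 pos [ 0.1441 -0.6077  0.222 ] yaw 0.233 F [ 0.31 -0.01 -0.12]
[ 484.1 -545.6  112.7] 0.139
```

Call:
move_arm([
  [30,-34,0],
  [60,-68,0],
  [90,-102,0],
  [120,-136,0],
  [150,-170,0],
  [180,-204,0],
  [210,-238,0],
  [240,-272,0],
], gripper=[0,0,0,0,0,0,0,0], spin=[0,0,0,0,0,0,0,0])

```text
t: 0.77
eef_pos: [0.3014, -0.3121, 0.2226]
eef_rot: [-3.141, 0.0, 0.232]
force: [1.2, 0.1, 1.0]
opening: 0.0382
grip_force: 0.0
```

Call:
move_arm([
  [30,-34,0],
  [60,-68,0],
  [90,-102,0],
  [120,-136,0],
  [150,-170,0],
  [180,-204,0],
  [210,-238,0],
  [240,-272,0],
], gripper=[0,0,0,0,0,0,0,0], spin=[0,0,0,0,0,0,0,0])

```text
t: 1.43
eef_pos: [0.4584, -0.0178, 0.2227]
eef_rot: [3.142, 0.0, 0.233]
force: [0.2, -0.7, 0.2]
opening: 0.0003
grip_force: 0.0
```

```bash
python3 -c "
from h import *
rows([fing(90,z=.11),fing(90)])"
```

```text
t 1.43 pos [ 0.4584 -0.0178  0.2227] yaw 0.233 F [ 0.24 -0.74  0.24]
[ 42.2 -44.3 112.7] 0.14
[ 42.2 -44.3 185.7] 0.14
```

Call:
move_arm([
  [4,-2,20],
  [4,-2,50],
  [4,-2,80],
  [4,-2,105],
  [4,-2,113],
  [4,-2,113],
  [4,-2,113],
  [4,-2,113],
], gripper=[0,0,0,0,0,0,0,0], spin=[0.07,0.14,0.14,0.14,0.14,0.14,0.14,0.14])

```text
t: 2.1
eef_pos: [0.4625, -0.0172, 0.1109]
eef_rot: [3.141, -0.002, 0.093]
force: [-0.1, 0.3, 0.2]
opening: 0.0003
grip_force: 0.0
```

Run:
```python
from h import *
rows([fing(90,z=.11),fing(90)])
a=robot.snapshot("wrist");b=robot.snapshot("scene")[180:290,170:320]
b=cv2.resize(b,None,fx=2.6,fy=2.6,interpolation=3)
o=np.zeros((420,800,3),np.uint8);a=a[:, 80:480];o[:,:400]=a;o[:b.shape[0],402:402+390]=b[:, :390]
cv2.imwrite("pics/w1.png",o[:,:,::-1])
```

```text
t 2.1 pos [ 0.4625 -0.0172  0.1109] yaw 0.093 F [-0.08  0.28  0.17]
[ 31.4 -49.6   1. ] -0.001
[ 31.3 -49.6  74. ] -0.001
```

View pics/w1.png

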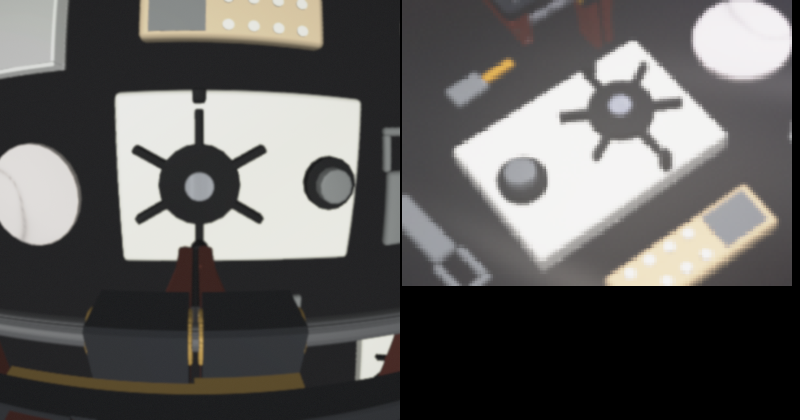

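The wrist view shows the axle at (200,186), the pointer at (199,95) and the stud on the near tooth under the fingers. I'll check the fit with this camera while moving over the gap.

Call:
move_arm([
  [10,-15,1],
  [20,-31,1],
  [31,-50,1],
  [31,-50,1],
  [31,-50,1],
  [31,-50,1],
  [31,-50,1],
], gripper=[0,0,0,0,0,0,0], spin=[0,0,0,0,0,0,0])

```text
t: 2.78
eef_pos: [0.4873, 0.0349, 0.109]
eef_rot: [3.141, -0.0, 0.092]
force: [1.0, 0.9, 1.2]
opening: 0.0004
grip_force: 0.0
```

Run:
```python
from h import *
rows([fing(90,z=.11),fing(90)])
c=robot.camera_info("wrist");a=robot.snapshot("wrist")
K=np.array([[c["fx"],0,c["cx"]],[0,c["fy"],c["cy"]],[0,0,1.]])
L=[[0,.035,.046],[0,-.07,.046],[.064,.035,.05],[.055,.035,.046],[-.055/2,.035+.0476,.046],[.07,.1,.024],[.07,-.1,.024]]
q=cv2.fisheye.projectPoints(w(P,L)[:,None],c["rvec"],c["tvec"],K,np.zeros(4))[0][:,0]
print(q.round(0))
o=a[:,:,::-1].copy()
for u in q: cv2.drawMarker(o,tuple(int(round(v)) for v in u),(0,0,255),0,8)
cv2.imwrite("pics/w2.png",o)
```

```text
t 2.78 pos [0.4873 0.0349 0.109 ] yaw 0.092 F [1.01 0.93 1.15]
[ 1.9  0.  -1. ] -0.001
[ 1.9  0.  72. ] -0.001
[[346. 225.]
 [465. 224.]
 [351. 139.]
 [349. 151.]
 [281. 260.]
 [258. 127.]
 [488. 139.]]
```

View pics/w2.png

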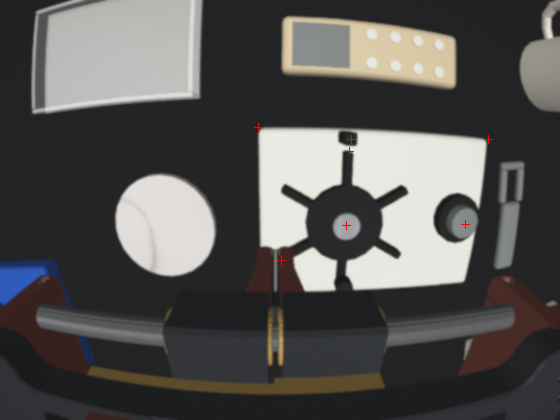

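The fit holds to within about 2 mm. Next I'll go down into the gap.

Call:
move_arm([
  [2,0,15],
  [2,0,30],
  [2,0,45],
  [2,0,60],
  [2,0,68],
  [2,0,72],
  [2,0,72],
], gripper=[0,0,0,0,0,0,0], spin=[0,0,0,0,0,0,0])

```text
t: 3.42
eef_pos: [0.4892, 0.0354, 0.0361]
eef_rot: [-3.142, 0.001, 0.092]
force: [-1.3, -0.6, -0.6]
opening: 0.0006
grip_force: 0.0
```

Run:
```python
from h import *
rows([fing(a) for a in range(94,151,4)])
```

```text
t 3.42 pos [0.4892 0.0354 0.0361] yaw 0.092 F [-1.34 -0.56 -0.62]
[-3.6  0.4 -0.9] -0.071
[-7.2  0.8 -0.9] -0.141
[-10.8   1.4  -0.9] -0.211
[-14.3   2.3  -0.9] -0.28
[-17.8   3.4  -0.9] -0.35
[-21.1   4.8  -0.9] -0.42
[-24.4   6.4  -0.8] -0.49
[-27.5   8.2  -0.8] -0.56
[-30.5  10.3  -0.8] -0.629
[-33.4  12.5  -0.8] -0.699
[-36.1  14.9  -0.8] -0.769
[-38.6  17.5  -0.8] -0.839
[-40.9  20.3  -0.8] -0.909
[-43.1  23.3  -0.8] -0.978
[-45.   26.3  -0.8] -1.048
```

Call:
move_arm([
  [-3.6,0.2,0],
  [-7.2,0.6,0],
  [-10.8,1.2,0],
  [-14.3,2,0],
  [-17.8,3.2,0],
  [-21.1,4.6,0],
  [-24.4,6.2,0],
  [-27.5,8,0],
], gripper=[0,0,0,0,0,0,0,0], spin=[-0.07,-0.14,-0.21,-0.28,-0.35,-0.42,-0.49,-0.56])

```text
t: 4.08
eef_pos: [0.4636, 0.0252, 0.0376]
eef_rot: [3.141, -0.001, 0.656]
force: [-0.6, 1.2, -0.8]
opening: 0.0004
grip_force: 0.5
```

Run:
```python
from h import *
rows([fing(a) for a in (122,126,130,134,138,142,145,148)])
```

```text
t 4.08 pos [0.4636 0.0252 0.0376] yaw 0.656 F [-0.56  1.15 -0.76]
[-1.2 -0.2  0.6] 0.004
[-4.8 -0.1  0.6] -0.066
[-8.4  0.3  0.6] -0.135
[-12.    0.9   0.6] -0.205
[-15.5   1.8   0.6] -0.275
[-19.    2.9   0.6] -0.345
[-21.5   3.9   0.6] -0.397
[-24.    5.    0.6] -0.45
```

Call:
move_arm([
  [-3.6,0.2,0],
  [-7.2,0.6,0],
  [-10.8,1.2,0],
  [-14.3,2,0],
  [-17.8,3.2,0],
  [-20.2,4.2,0],
  [-22.8,5.4,0],
  [-22.8,5.4,0],
], gripper=[0,0,0,0,0,0,0,0], spin=[-0.07,-0.14,-0.21,-0.28,-0.35,-0.4,-0.45,-0.45])

```text
t: 4.75
eef_pos: [0.4485, 0.0067, 0.0375]
eef_rot: [3.141, -0.0, 1.104]
force: [0.1, 0.2, -0.5]
opening: 0.0007
grip_force: 0.0
```

Run:
```python
from h import *
rows([fing(90,z=.06)])
a=robot.snapshot("wrist");b=robot.snapshot("scene")[180:290,170:320]
b=cv2.resize(b,(400,293),interpolation=3)
o=np.zeros((420,800,3),np.uint8);o[:,:400]=a[:,80:480];o[:293,400:]=b
cv2.imwrite("pics/w3.png",o[:,:,::-1])
```

```text
t 4.75 pos [0.4485 0.0067 0.0375] yaw 1.104 F [ 0.07  0.21 -0.5 ]
[ 43.6  23.6 -22.5] 1.011
```

View pics/w3.png

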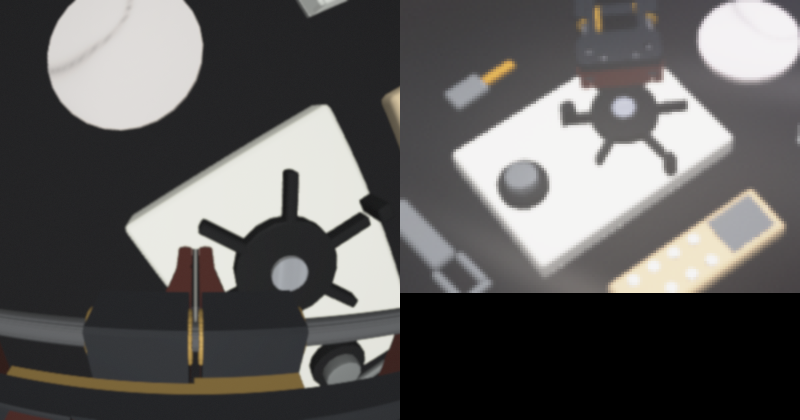

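One click done: the stud has moved to the 240° position, at (567,112) in the scene view. I'll lift, go back and repeat.

Call:
move_arm([
  [0,0,-12],
  [0,0,-25],
  [5,2,-25],
  [10,5,-25],
  [16,8,-25],
  [22,12,-25],
  [28,15,-25],
  [34,18,-25],
], gripper=[0,0,0,0,0,0,0,0], spin=[0,0,0.11,0.22,0.33,0.44,0.55,0.66])

```text
t: 5.52
eef_pos: [0.4803, 0.0297, 0.0621]
eef_rot: [3.141, -0.001, 0.436]
force: [0.7, -0.4, -0.1]
opening: 0.0003
grip_force: 0.0
```

Run:
```python
from h import *
rows([fing(90,z=.062),fing(90)])
```

```text
t 5.52 pos [0.4803 0.0297 0.0621] yaw 0.436 F [ 0.7  -0.36 -0.1 ]
[10.4 -1.1  0.1] 0.343
[10.3 -1.1 25.1] 0.343
```

Call:
move_arm([
  [4,0,0],
  [8,-1,0],
  [10.5,-1,0],
  [10.5,-1,0],
  [10.5,-1,8],
  [10.5,-1,16],
  [10.5,-1,25],
  [10.5,-1,25],
], gripper=[0,0,0,0,0,0,0,0], spin=[0.12,0.24,0.34,0.34,0.34,0.34,0.34,0.34])

```text
t: 6.18
eef_pos: [0.4872, 0.0346, 0.0347]
eef_rot: [-3.141, 0.003, 0.104]
force: [-0.7, -0.1, 0.5]
opening: 0.0004
grip_force: 0.0
```

Run:
```python
from h import *
rows([fing(90),fing(122)])
```

```text
t 6.18 pos [0.4872 0.0346 0.0347] yaw 0.104 F [-0.66 -0.07  0.51]
[ 2.  -0.3 -2.3] 0.01
[-25.6   7.4  -2.2] -0.548
```

Call:
move_arm([
  [-3.2,0.2,0],
  [-6.5,0.5,0],
  [-9.8,1.2,0],
  [-13,2,0],
  [-16.5,3,0],
  [-19.5,4.3,0],
  [-22.7,5.8,0],
  [-25.6,7.4,0],
], gripper=[0,0,0,0,0,0,0,0], spin=[-0.07,-0.14,-0.21,-0.28,-0.35,-0.42,-0.49,-0.55])

```text
t: 6.85
eef_pos: [0.4635, 0.0247, 0.0363]
eef_rot: [-3.141, 0.001, 0.657]
force: [-0.4, 1.5, 0.6]
opening: 0.0005
grip_force: 0.4
```

Call:
move_arm([
  [-3.6,0.2,0],
  [-7.2,0.6,0],
  [-10.8,1.2,0],
  [-14.3,2,0],
  [-17.8,3.2,0],
  [-20.2,4.2,0],
  [-22.8,5.4,0],
  [-22.8,5.4,0],
], gripper=[0,0,0,0,0,0,0,0], spin=[-0.07,-0.14,-0.21,-0.28,-0.35,-0.4,-0.45,-0.45])

```text
t: 7.52
eef_pos: [0.4485, 0.0063, 0.0363]
eef_rot: [-3.141, 0.0, 1.105]
force: [0.2, -0.1, 0.1]
opening: 0.0004
grip_force: 0.0
```

Run:
```python
from h import *
rows([fing(148),fing(90,z=.06)])
a=robot.snapshot("wrist");b=robot.snapshot("scene")[180:290,170:320]
b=cv2.resize(b,(400,293),interpolation=3)
o=np.zeros((420,800,3),np.uint8);o[:,:400]=a[:,80:480];o[:293,400:]=b
cv2.imwrite("pics/w4.png",o[:,:,::-1])
```

```text
t 7.52 pos [0.4485 0.0063 0.0363] yaw 1.105 F [ 0.23 -0.13  0.14]
[-0.1 -1.  -0.7] -0.001
[ 44.   23.4 -23.7] 1.011
```

View pics/w4.png

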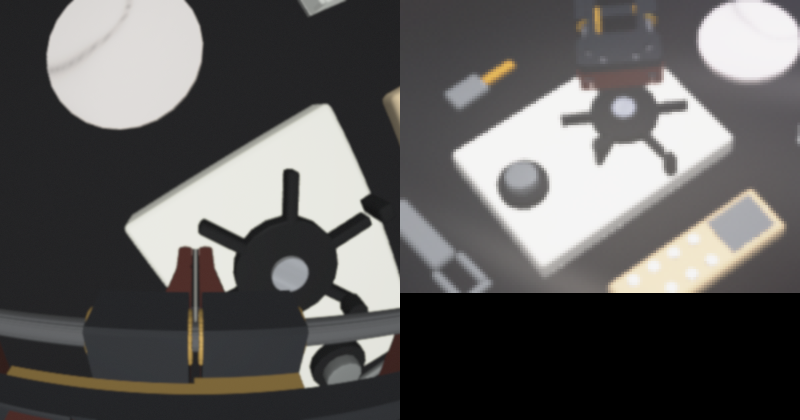

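Two clicks done: the stud is at 300°, at (352,302) in the wrist view and (602,150) in the scene view. One click remains.

Call:
move_arm([
  [0,0,-12],
  [0,0,-25],
  [5,2,-25],
  [10,5,-25],
  [16,8,-25],
  [22,12,-25],
  [28,15,-25],
  [34,18,-25],
], gripper=[0,0,0,0,0,0,0,0], spin=[0,0,0.11,0.22,0.33,0.44,0.55,0.66])

```text
t: 8.28
eef_pos: [0.4809, 0.0292, 0.0616]
eef_rot: [-3.142, 0.0, 0.436]
force: [-0.4, -1.1, 0.3]
opening: 0.0002
grip_force: 0.0
```

Call:
move_arm([
  [4,0,0],
  [8,-1,0],
  [10.5,-1,0],
  [10.5,-1,0],
  [10.5,-1,8],
  [10.5,-1,16],
  [10.5,-1,24],
  [10.5,-1,24],
], gripper=[0,0,0,0,0,0,0,0], spin=[0.12,0.24,0.34,0.34,0.34,0.34,0.34,0.34])

```text
t: 8.95
eef_pos: [0.4881, 0.0341, 0.0358]
eef_rot: [-3.141, 0.003, 0.104]
force: [-0.3, -0.1, -0.3]
opening: 0.0007
grip_force: 0.0
```

Run:
```python
from h import *
rows([fing(90),fing(122)])
```

```text
t 8.95 pos [0.4881 0.0341 0.0358] yaw 0.104 F [-0.29 -0.13 -0.35]
[ 1.2 -0.9 -1.2] 0.01
[-26.5   6.8  -1.1] -0.548
```

Call:
move_arm([
  [-3.2,0.2,0],
  [-6.5,0.5,0],
  [-9.8,1,0],
  [-13,1.7,0],
  [-16.5,2.7,0],
  [-19.8,3.9,0],
  [-23.2,5.3,0],
  [-26.4,6.8,0],
], gripper=[0,0,0,0,0,0,0,0], spin=[-0.07,-0.14,-0.21,-0.28,-0.35,-0.42,-0.49,-0.55])

```text
t: 9.62
eef_pos: [0.4639, 0.0247, 0.0374]
eef_rot: [-3.141, 0.0, 0.657]
force: [0.8, 0.1, -0.2]
opening: 0.0005
grip_force: 0.4
```

Call:
move_arm([
  [-3.6,0.2,0],
  [-7.2,0.6,0],
  [-10.8,1.2,0],
  [-14.3,2,0],
  [-17.8,3.2,0],
  [-20.2,4.2,0],
  [-22.8,5.4,0],
  [-22.8,5.4,0],
], gripper=[0,0,0,0,0,0,0,0], spin=[-0.07,-0.14,-0.21,-0.28,-0.35,-0.4,-0.45,-0.45])

```text
t: 10.28
eef_pos: [0.4487, 0.0063, 0.0374]
eef_rot: [-3.141, 0.0, 1.105]
force: [-1.1, -0.0, 0.4]
opening: 0.0006
grip_force: 0.0
```

Call:
move_arm([
  [0,0,-12],
  [0,0,-25],
  [0,0,-45],
  [0,0,-63],
  [0,0,-63],
], gripper=[0,0,0,0,0], spin=[0,0,0,0,0])

```text
t: 10.7
eef_pos: [0.4511, 0.0067, 0.103]
eef_rot: [3.138, -0.002, 1.102]
force: [0.2, -0.1, 0.9]
opening: 0.0003
grip_force: 0.0
```

Run:
```python
from h import *
b=w(P,[[0,-.07,0]])[0]
rows([(b[0],b[1],z,P[2]+np.pi/2) for z in (.1,.05)])
a=robot.snapshot("wrist");b=robot.snapshot("scene")[180:290,170:320]
b=cv2.resize(b,(400,293),interpolation=3)
o=np.zeros((420,800,3),np.uint8);o[:,:400]=a[:,80:480];o[:293,400:]=b
cv2.imwrite("pics/w5.png",o[:,:,::-1])
```

```text
t 10.7 pos [0.4511 0.0067 0.103 ] yaw 1.102 F [ 0.23 -0.07  0.95]
[-90.2 104.9   3.3] -0.563
[-90.3 104.7  53.3] -0.563
```

View pics/w5.png

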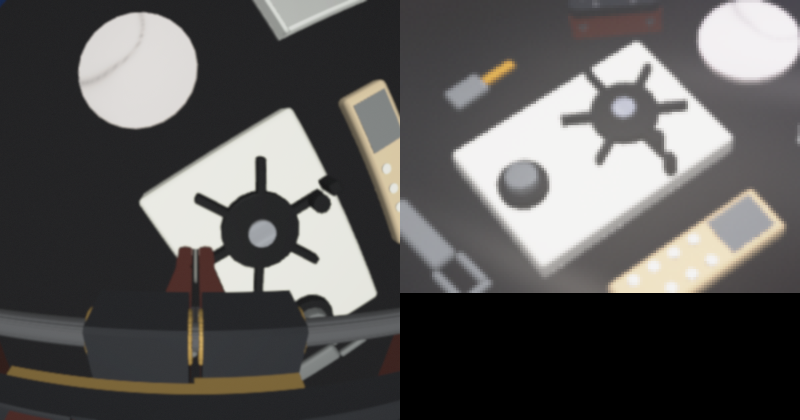

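The stud is now at the pointer: (318,200) beside (328,185) in the wrist view. Next is the button.

Call:
move_arm([
  [-15,17,0],
  [-30,34,0],
  [-45,52,0],
  [-60,70,0],
  [-75,87,0],
  [-90,105,0],
  [-90,105,0],
  [-90,105,0],
], gripper=[0,0,0,0,0,0,0,0], spin=[-0.1,-0.2,-0.3,-0.4,-0.5,-0.56,-0.56,-0.56])

```text
t: 11.47
eef_pos: [0.5018, -0.1216, 0.0993]
eef_rot: [-3.14, -0.001, 1.659]
force: [-1.9, 0.3, 0.9]
opening: 0.0004
grip_force: 0.0
```

Run:
```python
from h import *
b=w(P,[[0,-.07,0]])[0]
rows([(b[0],b[1],z,P[2]+np.pi/2) for z in (.1,.05)])
```

```text
t 11.47 pos [ 0.5018 -0.1216  0.0993] yaw 1.659 F [-1.92  0.33  0.87]
[ 0.1  2.1 -0.7] -0.005
[ 0.1  2.2 49.3] -0.005
```

Call:
move_arm([
  [0,2,15],
  [0,2,30],
  [0,2,42],
  [0,2,48],
  [0,2,50],
  [0,2,50],
  [0,2,50],
], gripper=[0,0,0,0,0,0,0], spin=[0,0,0,0,0,0,0])

```text
t: 12.05
eef_pos: [0.5044, -0.1207, 0.0508]
eef_rot: [3.142, -0.0, 1.663]
force: [-0.6, -0.3, 0.6]
opening: 0.0003
grip_force: 0.0
```

Call:
move_arm([
  [0,0,2],
  [0,0,4],
  [0,0,6],
  [0,0,8],
  [0,0,8],
  [0,0,8],
], gripper=[0,0,0,0,0,0], spin=[0,0,0,0,0,0])

```text
t: 12.55
eef_pos: [0.5048, -0.121, 0.0429]
eef_rot: [3.141, 0.0, 1.663]
force: [0.3, -0.1, 2.7]
opening: 0.0007
grip_force: 1.7
```

Call:
move_arm([
  [0,0,1],
  [0,0,2],
  [0,0,2.5],
  [0,0,3],
  [0,0,3],
  [0,0,3],
], gripper=[0,0,0,0,0,0], spin=[0,0,0,0,0,0])

```text
t: 13.05
eef_pos: [0.5048, -0.121, 0.0403]
eef_rot: [3.141, 0.0, 1.663]
force: [0.0, 1.1, 9.4]
opening: 0.0001
grip_force: 4.9
```

Call:
move_arm([
  [0,0,0.5],
  [0,0,0.5],
  [0,0,0.5],
], gripper=[0,0,0], spin=[0,0,0])

```text
t: 13.3
eef_pos: [0.5048, -0.121, 0.0402]
eef_rot: [3.141, 0.0, 1.663]
force: [-1.5, 0.3, 14.9]
opening: 0.0006
grip_force: 7.5
```

Call:
move_arm([
  [0,0,-3],
  [0,0,-8],
  [0,0,-15],
  [0,0,-30],
  [0,0,-60],
  [0,0,-90],
  [0,0,-120],
  [0,0,-120],
], gripper=[0,0,0,0,0,0,0,0], spin=[0,0,0,0,0,0,0,0])

```text
t: 13.97
eef_pos: [0.5068, -0.1216, 0.1642]
eef_rot: [3.135, 0.003, 1.663]
force: [0.7, -1.2, 0.1]
opening: 0.0003
grip_force: 0.0
```

Run:
```python
from h import *
rows([])
a=robot.snapshot("wrist");b=robot.snapshot("scene")[180:290,170:320]
b=cv2.resize(b,(400,293),interpolation=3)
o=np.zeros((420,800,3),np.uint8);o[:,:400]=a[:,80:480];o[:293,400:]=b
cv2.imwrite("pics/w6.png",o[:,:,::-1])
```

```text
t 13.97 pos [ 0.5068 -0.1216  0.1642] yaw 1.663 F [ 0.73 -1.18  0.07]
```

View pics/w6.png

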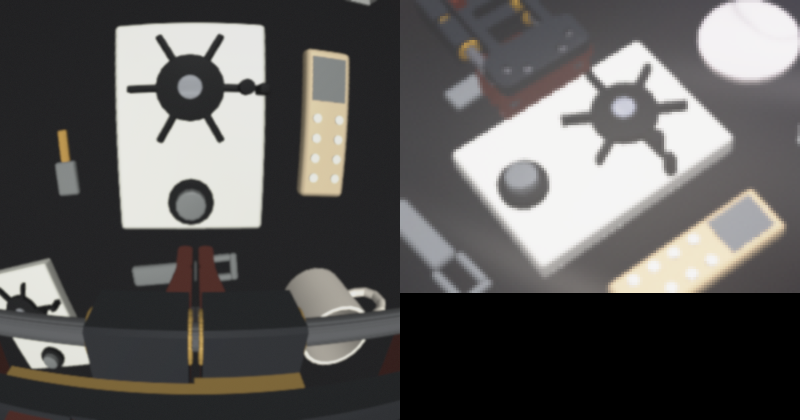

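The stud (248,87) is at the pointer (262,88), the button is back up, and the gripper is clear. The steep rise in force confirmed the button hit bottom.

```bash
python3 -c "
from plant import robot
print(robot.sign_off())"
```

```text
the job is handed in; nothing more can be done
None
```

The job is handed in: three single anticlockwise clicks brought the studded tooth to the pointer, then the start button was pressed right down (15 N at most) and came back up; I saw nothing else move, and it took about 14 s of the 58 s.

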